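# Clear the drilling bed and set up the next slats

## Robot

A 6-joint arm with a two-finger parallel gripper is mounted at the origin on the work surface. World frame = base frame: x ahead of the robot, y to its left, z up, the work surface at z = 0. Lengths are in m, angles in rad, forces in N, time in s.
With the tool pointing down it reaches from about 0.275 to 0.75 m from the base axis. Payload 10.2 kg.
Tool frame: the origin (TCP) lies at the very end of the fingers, on their centre line; the grasp point (between the pads) lies 19 mm behind it; z points along the fingers, y is the line along which they close (so a half turn about z gives the same grasp; the last joint's range is limited). The gripper opens to 85 mm and grips with 20 to 120 N. Pads are 22 mm wide; open, the fingers measure 114 mm over their backs; the gripper's body (76 mm by 85 mm) begins 54 mm behind the grasp point. The pads swing forward as they close: fully open they stand 13 mm farther back than shut.
Start: joints at [-1.538, 0.313, 1.498, -0, 1.331, -0.223], TCP at [0.133, -0.508, 0.231] pointing down, gripper open.
Joint ranges: [-2.94, 2.94], [-0.97, 2.17], [0.19, 2.56], [-1.23, 4.37], [0.02, 3.11], [-2.88, 2.88]. Speed limits (rad/s): [2.39, 2.39, 3.01, 3.14, 3.14, 3.14].

## Interface

Orientations are given as a rotation vector (axis times angle).
In Python, from rig import env gives the robot as it stands.
- The arm moves only by the shell command python3 -m crank 'ROWS' [FORCE]. ROWS is JSON, a list of rows, each a list of 5 numbers: the opening, from 0 (shut) to 1 (fully open), then the shift along the tool's x, y, z scaled (see below), then the turn about the tool's z scaled (see below). In form: [[grip, x, y, z, spin], ...]. A call has 1 to 8 rows; each row shifts and turns the commanded pose from where the row before left it, along the tool's axes as they then stand; what a row does not reach is not made up. The controller multiplies each number of a shift by 0.25 m and each number of a turn by 0.5 rad. A row lasts 1/10 s, in which the tool goes at most 50 mm and 8.59 degrees, less where a joint would pass 70% of its speed; a pose out of reach is approached as far as the arm can. A call with a number of a shift or a turn outside -1 to 1 is refused whole. A call with a gripper value outside its range is refused whole. The fingers move at their own pace and stop on an object; FORCE is the grip in N (left out, the last holds). Time passes only in rows, so rows that do not move let the fingers close. It gives the time, the measured TCP pose, the force, the opening and the grip force at its end, in the units of the state.
- env.sense(): the state, without advancing time (a new reading comes with each control period).
- env.grab_frame(name): name is "side" or "top"; returns the picture (480x640x3 uint8, red, green, blue); there is no depth.
- env.camera_model(name): a dict with "camera_matrix" (3x3 intrinsics, pixels), "R" (3x3) and "t" (3): a world point X has camera coordinates R X + t. Camera axes: x right, y down, z forward; pixel columns grow to the right and rows downward; lengths in m; the calibration is good to about 2 mm. A picture is of the moment at which its call begins. camera_model takes no time and is no camera call.
- env.sign_off(): hands the job in; it is judged then, once.
Trained networks look in the newest picture that a camera, given by its name, has taken for a name from the list of things; names that differ only in an ending like _2 or _b are one class to them, and where a whole thing is asked for, a point or a joint stands for the part that bears it (a point fixed in the world has none). Each returns a list of dicts, best first, with "conf" (0 to 1); they miss things now and then, are a little off and sometimes report something else, mostly with a low value. They report only what shows in the picture. A call takes as long as a camera call. They do not tell look-alikes from the thing itself.
- env.boxes_of(thing, camera): "at" ([column, row] as shares, 0 to 1, of the picture: columns of its width, rows of its height, amid what is visible of it).
- env.silhouettes(thing, camera): "region" (480x640 bool, what is visible of it) and "at" ([column, row] as shares, 0 to 1, of the picture: columns of its width, rows of its height, amid what is visible of it).
The state is a dict: "time_s": time; "joint_positions": joint angles; "qd": joint speeds; "joint_torque": joint torques, N m; "eef_pos": TCP position; "eef_rot": TCP orientation; "force": force on the tool from outside, world axes, zero at the start; "torque": the same for the moment, N m; "finger_gap": finger opening in m; "gripper_force": force on a finger pad.
Only numpy, scipy, OpenCV 4.12 (cv2) and the standard library are available. Lean on these libraries where they do the work, as an engineer would, in place of code of your own. Each camera call takes 0.05 s, during which the arm holds its last target. There are 200 camera calls.

## Task

Get the drilling bed ready for the next batch: take the brush and sweep all the offcuts off the lane into the scrap trough at its end - with the brush, not by hand - and stand the brush back on its bristles on its mat. Then take every slat from the rack and lean them side by side against the bed's rail, foot down on the clean lane, round head up, broad face flat to the rail, tilted back about 20 degrees from upright. Leave the other things on the bench alone.

Things in the scene. Friction and masses are not known exactly. Their poses are not given: they have to be found in the camera images.
- bed: Fixed work bed of a drilling station, dark steel, 190 (x) x 280 (y) mm, origin on the table. Its flat lane, 55 mm above the table, runs along the bed's y from -150 to +130 mm and is 150 mm wide (x -75 to +75 mm) between two lips 15 mm high; it has no wall at its -y end. At its +y end it drops off into the scrap trough. Along the lane's -x side stands the leaning rail.
- lane (a point): Centre of the lane, on its surface (0, 0, 55 mm in the bed's frame).
- trough (a point): Centre of the scrap trough's floor: an open aluminium trough at the bed's +y end, inside 150 (x) x 105 (y) mm, floor 49 mm below the lane, outer walls 15 mm higher than the lane.
- rail: Leaning rail, fixed to the bed: a round steel bar, diameter 20 mm, along the bed's y (300 mm long), on two end posts at y -144 and +136 mm. Origin on the table straight below the bar (bed x = -85 mm), axes as the bed's; the bar's axis is 140 mm above the origin, so 85 mm above the lane.
- rack: Fixed wooden stock rack, 240 (x) x 78 (y) x 48 mm, with four slots across it at x = -90, -30, +30, +90 mm, each 22 mm wide; slot floors 8 mm above the table. Origin at the centre of its underside. It stands right or left of the bed.
- slat0: Slat of white plastic board, 18 mm thick (x), 50 mm wide (y), 170 mm tall (z), square foot and round head (the top 25 mm is a half disc). Origin at the centre of its foot. At the start it stands on its foot in a slot of the rack, broad faces to the rack's x, 130 mm of it above the rack. It may be absent.
- slat1: Another slat, the same as slat0. It may be absent.
- slat2: Another slat, the same as slat0. It may be absent.
- slat3: Another slat, the same as slat0. It may be absent.
- mat: Black rubber mat, fixed, 200 (x) x 120 (y) x 4 mm, the brush's place. Origin at the centre of its underside. It lies on the other side of the bed from the rack.
- brush: Bench brush standing on its bristles; origin at the centre of the bristles' underside. Bristle block 44 (x) x 130 (y) x 35 mm and wooden back 48 x 134 x 16 mm above it; an upright wooden grip, 26 (x) x 46 (y) mm, rises from the middle of the back from z = 51 to 125 mm. It sweeps along its x.
- scrap0: Chunky white offcut, block 46 x 34 x 30 mm, lying on the lane at the start. Origin at about its middle, at half its height. It may be absent.
- scrap1: Chunky white offcut, half-round end, 36 x 44 x 28 mm, lying on the lane at the start. Origin at about its middle, at half its height. It may be absent.
- scrap2: Chunky white offcut, L-shaped piece, 44 x 37 x 30 mm, lying on the lane at the start. Origin at about its middle, at half its height. It may be absent.
- scrap3: Chunky white offcut, block 40 x 36 x 36 mm, lying on the lane at the start. Origin at about its middle, at half its height. It may be absent.
- tape: Cardboard roll, 90 mm across, 45 mm high; not part of the job, to be left alone. Origin at its underside (tools: on their length).
- jar: Jar, 64 mm across, 90 mm high; not part of the job, to be left alone. Origin at its underside (tools: on their length).
- driver: Screwdriver lying; not part of the job, to be left alone. Origin at its underside (tools: on their length).
- cup: Grey cup, 80 mm across, 80 mm high; not part of the job, to be left alone. Origin at its underside (tools: on their length).
- carton: Small carton 120 x 90 x 70 mm; not part of the job, to be left alone. Origin at its underside (tools: on their length).
- spanner: Spanner lying; not part of the job, to be left alone. Origin at its underside (tools: on their length).
Things that resemble listed ones, but are neither listed nor needed, are in the scene too. Leave any brown look-alike of the slat2 alone. Leave any purple look-alike of the slat3 alone.

How it is judged:
On the way, in this order (a step that is already met when the one before it is completed fails the run):
1. the brush is in the gripper and down on the lane, all slats still in the rack (contact force between the fingers and brush above 0.5 N and z of brush in the frame of bed below 0.085 m and x of brush in the frame of bed between -0.08 and 0.08 m and y of brush in the frame of bed between -0.2 and 0.15 m and horizontal distance between each of slat0, slat1, slat2, slat3 and rack below 0.12 m and z of each of slat0, slat1, slat2, slat3 in the frame of rack below 0.03 m and angle between each of slat0, slat1, slat2, slat3's own z axis and vertical below 0.25 rad), for 0.1 s.
2. all offcuts lie in the trough and the brush stands released on its mat, all slats still in the rack (y of scrap0 in the frame of bed between 0.128 and 0.236 m and x of scrap0 in the frame of bed between -0.085 and 0.085 m and z of each of scrap0, scrap1, scrap2, scrap3 in the frame of bed below 0.08 m and y of scrap1 in the frame of bed between 0.128 and 0.236 m and x of scrap1 in the frame of bed between -0.085 and 0.085 m and y of scrap2 in the frame of bed between 0.128 and 0.236 m and x of scrap2 in the frame of bed between -0.085 and 0.085 m and y of scrap3 in the frame of bed between 0.128 and 0.236 m and x of scrap3 in the frame of bed between -0.085 and 0.085 m and x of brush in the frame of mat between -0.06 and 0.06 m and y of brush in the frame of mat between -0.05 and 0.05 m and angle between brush's own z axis and vertical below 0.15 rad and z of brush in the frame of mat below 0.02 m and contact force between the fingers and brush below 0.05 N and linear speed of brush below 0.03 m/s and horizontal distance between each of slat0, slat1, slat2, slat3 and rack below 0.12 m and z of each of slat0, slat1, slat2, slat3 in the frame of rack below 0.03 m and angle between each of slat0, slat1, slat2, slat3's own z axis and vertical below 0.25 rad), for 0.2 s.
At the end, for the whole second after the job is handed in: Every offcut in the trough; brush upright and released with its centre on its mat (60 mm along, 50 mm across); every slat at rest with its foot on the lane, round head up, against the rail, tilted 8 to 35 degrees from upright, broad face parallel to the rail within 14 degrees (y of scrap0 in the frame of bed between 0.128 and 0.236 m and x of scrap0 in the frame of bed between -0.085 and 0.085 m and z of each of scrap0, scrap1, scrap2, scrap3 in the frame of bed below 0.08 m and y of scrap1 in the frame of bed between 0.128 and 0.236 m and x of scrap1 in the frame of bed between -0.085 and 0.085 m and y of scrap2 in the frame of bed between 0.128 and 0.236 m and x of scrap2 in the frame of bed between -0.085 and 0.085 m and y of scrap3 in the frame of bed between 0.128 and 0.236 m and x of scrap3 in the frame of bed between -0.085 and 0.085 m and x of brush in the frame of mat between -0.06 and 0.06 m and y of brush in the frame of mat between -0.05 and 0.05 m and angle between brush's own z axis and vertical below 0.15 rad and z of brush in the frame of mat below 0.02 m and contact force between the fingers and brush below 0.05 N and linear speed of brush below 0.03 m/s and angle between slat0's own z axis and vertical between 0.14 and 0.61 rad and angle between the y axis of each of slat0, slat1, slat2, slat3 and the y axis of bed, either way round below 0.25 rad and contact force between each of slat0, slat1, slat2, slat3 and rail above 0.05 N and linear speed of each of slat0, slat1, slat2, slat3 below 0.02 m/s and z of slat0 in the frame of bed between 0.045 and 0.075 m and x of slat0 in the frame of bed between -0.075 and 0.075 m and y of slat0 in the frame of bed between -0.15 and 0.13 m and angle between slat1's own z axis and vertical between 0.14 and 0.61 rad and z of slat1 in the frame of bed between 0.045 and 0.075 m and x of slat1 in the frame of bed between -0.075 and 0.075 m and y of slat1 in the frame of bed between -0.15 and 0.13 m and angle between slat2's own z axis and vertical between 0.14 and 0.61 rad and z of slat2 in the frame of bed between 0.045 and 0.075 m and x of slat2 in the frame of bed between -0.075 and 0.075 m and y of slat2 in the frame of bed between -0.15 and 0.13 m and angle between slat3's own z axis and vertical between 0.14 and 0.61 rad and z of slat3 in the frame of bed between 0.045 and 0.075 m and x of slat3 in the frame of bed between -0.075 and 0.075 m and y of slat3 in the frame of bed between -0.15 and 0.13 m); the robot touches nothing.
It fails at once if the fingers touch an offcut that lies on the lane ((contact force between the fingers and scrap0 above 0.5 N and z of scrap0 in the frame of bed above 0.045 m and y of scrap0 in the frame of bed below 0.12 m) or (contact force between the fingers and scrap1 above 0.5 N and z of scrap1 in the frame of bed above 0.045 m and y of scrap1 in the frame of bed below 0.12 m) or (contact force between the fingers and scrap2 above 0.5 N and z of scrap2 in the frame of bed above 0.045 m and y of scrap2 in the frame of bed below 0.12 m) or (contact force between the fingers and scrap3 above 0.5 N and z of scrap3 in the frame of bed above 0.045 m and y of scrap3 in the frame of bed below 0.12 m)).
It fails at once if a bystander is moved by more than 30 mm (distance of any of tape, jar, driver, cup, carton, spanner from where it was at the start of the episode above 0.03 m).
Of slat0, slat1, slat2, slat3 only 3 to 4 are there at a start; the rules pass over those that are not, and their reading is None.
Of scrap0, scrap1, scrap2, scrap3 only 2 to 4 are there at a start; the rules pass over those that are not, and their reading is None.
At some moment in a run one of scrap0, scrap1, scrap2, scrap3 may be knocked a few centimetres aside while the robot is not near it.
It also fails if it takes over 210 s, if anything falls off the work surface, if the arm or the gripper's body presses on something with over 40 N, if the wrist force passes 120 N, or if a joint passes its speed limit or range.

## Working session

There is one attempt and no reset: what is moved stays moved. The work goes in short steps, Python scripts to look and compute and a shell command to move; the robot and the scene stay as the last step left them, time stands still between calls to the robot, and variables do not carry over. Pictures are saved under pics/ and viewed, at most 14 in all, crops included, and the job is handed in when it is done.

```bash
ls; mkdir -p pics; python3 - <<'E'
from rig import env
import cv2,numpy as np
print(env.sense())
for c in("top","side"):
    im=env.grab_frame(c); cv2.imwrite(f"pics/{c}0.png",im[:,:,::-1]); m=env.camera_model(c)
    print(c,m, -np.array(m["R"]).T@np.array(m["t"]))
E
```

```text
pics
{'time_s': 0.0, 'joint_positions': array([-1.53841470e+00,  3.13437526e-01,  1.49845224e+00,  2.40995206e-06,
        1.33097451e+00, -2.23393272e-01]), 'qd': array([-0.00130658,  0.00016998,  0.00017299, -0.00012798, -0.00236385,
        0.00085824]), 'joint_torque': array([ 5.12316601e-04, -4.12262034e+01, -2.59743726e+01, -9.52753703e-05,
        4.12504451e-03,  7.16722042e-06]), 'eef_pos': array([ 0.13280619, -0.5076595 ,  0.23073575]), 'eef_rot': array([-3.11468180e+00, -4.00513681e-01, -1.94060826e-04]), 'force': array([-0.06139302, -0.74254045,  0.18184824]), 'torque': array([-0.02423274, -0.01381905, -0.05055468]), 'gripper_force': 0.0, 'finger_gap': 0.08499003855992997}
top {'camera_matrix': array([[587.29766652,   0.        , 316.98978596],
       [  0.        , 587.29766652, 248.60198157],
       [  0.        ,   0.        ,   1.        ]]), 'R': array([[ 0.01126947, -0.99985923,  0.01243026],
       [-0.9925388 , -0.01269455, -0.12126659],
       [ 0.12140732, -0.01097091, -0.99254214]]), 't': array([0.00403154, 0.55447791, 1.46150638])} [0.37285783 0.02710387 1.51779621]
side {'camera_matrix': array([[562.39623224,   0.        , 319.10231284],
       [  0.        , 562.39623224, 231.24111305],
       [  0.        ,   0.        ,   1.        ]]), 'R': array([[-0.9901694 , -0.13837875, -0.02039305],
       [-0.09005749,  0.74226502, -0.66402732],
       [ 0.10702432, -0.65566299, -0.74743016]]), 't': array([0.54713982, 0.07380403, 1.4856367 ])} [0.38940845 0.99500738 1.17057542]
```

View pics/top0.png

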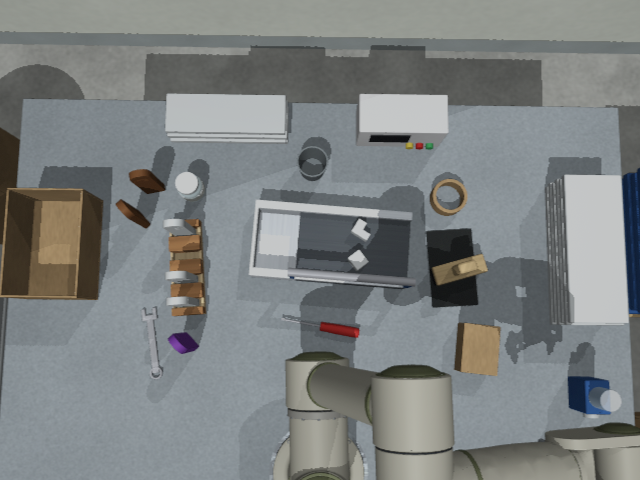

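View pics/side0.png

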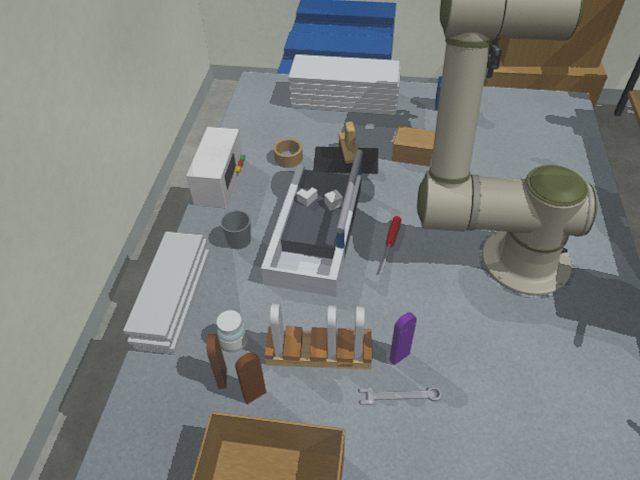

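Both views show the bed mid-scene with its trough on the left (world +y) and the rail on the robot's side. In the top view two offcuts are on the lane at (360,229) and (357,259). The brush is on its mat at (460,270), and three slats are in the rack at rows 225, 275 and 300. Next I'll measure with silhouettes.

```bash
cat > h.py <<'E'
from rig import env
import cv2,numpy as np
from scipy.spatial.transform import Rotation as Ro
def cam(c):
    m=env.camera_model(c); return [np.array(m[k]) for k in("camera_matrix","R","t")]
def w(c,px,z):  # pixel -> world at height z
    K,R,t=cam(c); C=-R.T@t; d=R.T@np.linalg.solve(K,[px[0],px[1],1]); return C+d*(z-C[2])/d[2]
def pr(c,X):
    K,R,t=cam(c); q=(K@(R@np.atleast_2d(X).T+t[:,None])).T; return q[:,:2]/q[:,2:]
E
python3 - <<'E'
from h import *
for c in("top","side"):
  env.grab_frame(c)
  vis=np.zeros((480,640),np.uint8)
  for th,z in [("bed",.07),("rail",.15),("rack",.048),("mat",.004),("brush",.125),("slat0",.17),("scrap0",.08),("scrap1",.08),("scrap2",.08),("scrap3",.08)]:
    for d in env.silhouettes(th,c):
        if d["conf"]<.3: continue
        m=d["region"].astype(np.uint8); r=cv2.minAreaRect(cv2.findNonZero(m))
        vis+=m*40
        print(c,th,round(d["conf"],2),np.round(np.array(d["at"])*[640,480],1),"rect",[np.round(x,1) for x in r],int(m.sum()),np.round([w(c,p,z)[:2] for p in cv2.boxPoints(r)],3).tolist())
im=env.grab_frame("top")[185:325,155:490,::-1]
cv2.imwrite("pics/z1.png",cv2.resize(im,None,fx=2.38,fy=2.38*1.0,interpolation=cv2.INTER_CUBIC))
E
```

```text
top bed 0.71 [345.1 279.7] rect [array([350.5, 276.6]), array([127.7,  11.5]), np.float64(5.0)] 1108 [[0.479, 0.086], [0.507, 0.084], [0.484, -0.231], [0.455, -0.228]]
top bed 0.56 [325.5 243.8] rect [array([333.8, 244.4]), array([166.1,  77.6]), np.float64(4.6)] 11660 [[0.479, 0.181], [0.673, 0.17], [0.645, -0.245], [0.451, -0.228]]
top rail 0.83 [348.4 279.2] rect [array([349.9, 276.7]), array([126.6,  10. ]), np.float64(4.5)] 1036 [[0.473, 0.083], [0.497, 0.081], [0.477, -0.214], [0.454, -0.212]]
top rail 0.51 [335.6 326.2] rect [array([321.8, 324.4]), array([76. , 11.9]), np.float64(13.4)] 442 [[0.37, 0.088], [0.396, 0.082], [0.358, -0.09], [0.331, -0.083]]
top rack 0.67 [191.9 264.8] rect [array([186. , 266.7]), array([96.4, 34.6]), np.float64(87.3)] 2358 [[0.622, 0.392], [0.628, 0.306], [0.386, 0.286], [0.381, 0.371]]
top mat 0.88 [456.1 258.2] rect [array([451. , 267.9]), array([77.8, 46.5]), np.float64(86.2)] 2668 [[0.609, -0.272], [0.619, -0.394], [0.416, -0.403], [0.407, -0.283]]
top mat 0.43 [154.2 345.1] rect [array([151. , 343.8]), array([69. , 13.3]), np.float64(84.8)] 
[... 5244 characters left out ...]
, [0.527, -0.038]]
side scrap2 0.69 [308.  196.1] rect [array([307.5, 196.5]), array([15., 17.]), np.float64(90.0)] 209 [[0.623, -0.111], [0.576, -0.116], [0.568, -0.059], [0.613, -0.053]]
side scrap2 0.56 [331.2 203.1] rect [array([333.6, 199.7]), array([16.1, 16.5]), np.float64(63.4)] 245 [[0.554, -0.09], [0.517, -0.124], [0.491, -0.071], [0.527, -0.038]]
side scrap3 0.69 [308.  196.1] rect [array([307.5, 196.5]), array([15., 17.]), np.float64(90.0)] 209 [[0.623, -0.111], [0.576, -0.116], [0.568, -0.059], [0.613, -0.053]]
side scrap3 0.56 [331.2 203.1] rect [array([333.6, 199.7]), array([16.1, 16.5]), np.float64(63.4)] 245 [[0.554, -0.09], [0.517, -0.124], [0.491, -0.071], [0.527, -0.038]]
```

View pics/z1.png

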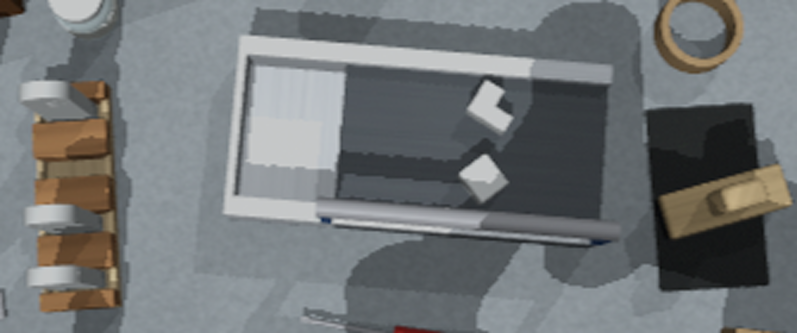

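The zoomed crop shows the lane clear apart from two offcuts. The mat has the brush turned about 17° and the three slats are in the rack. Next I'll fit models of the known sizes to the masks.

```bash
cat >> h.py <<'E'
from scipy.optimize import least_squares,minimize
def T2(p,P):
    P=np.atleast_2d(P); c,s=np.cos(p[2]),np.sin(p[2])
    return np.c_[p[0]+c*P[:,0]-s*P[:,1],p[1]+s*P[:,0]+c*P[:,1],P[:,2]]
def box(x0,x1,y0,y1,z0,z1): return np.array([[x,y,z] for x in(x0,x1) for y in(y0,y1) for z in(z0,z1)],float)
def render(c,parts,p,S=4):
    m=np.zeros((480*S,640*S),np.uint8)
    for P in parts:
        q=pr(c,T2(p,P)); cv2.fillConvexPoly(m,cv2.convexHull(np.round((q+.5)*S).astype(np.int32)),1)
    return cv2.resize(m*255,(640,480),interpolation=cv2.INTER_AREA)/255.
def fit(parts,masks,p0,ign={}):
    def f(p):
        e=0
        for c,m in masks.items():
            r=render(c,parts,p); k=~ign[c] if c in ign else np.ones_like(m,bool)
            e+=1-np.minimum(r,m)[k].sum()/np.maximum(r,m)[k].sum()
        return e
    s=minimize(f,p0,method="Nelder-Mead",options=dict(initial_simplex=np.array(p0)+np.array([[0,0,0],[.012,0,0],[0,.012,0],[0,0,.12]]),maxiter=120,xatol=2e-4,fatol=1e-4))
    return s.x,s.fun
def masks(th,c,xy,z,conf=.3):  # detection nearest to an expected world point
    t=pr(c,[*xy,z])[0]; L=[d for d in env.silhouettes(th,c) if d["conf"]>conf]
    L=[(np.linalg.norm(np.array(d["at"])*[640,480]-t),i) for i,d in enumerate(L)] and sorted(((np.linalg.norm(np.array(d["at"])*[640,480]-t),i,d) for i,d in enumerate(L)))
    return L[0][2]["region"] if L and L[0][0]<25 else None
a=np.linspace(0,np.pi,13)
SLAT=[np.array([[x,25*np.cos(t)/1000,.153+.025*np.sin(t)] for x in(-.009,.009) for t in a]+[[x,y,.048] for x in(-.009,.009) for y in(-.025,.025)])]
BRUSH=[box(-.024,.024,-.067,.067,.035,.051),box(-.022,.022,-.065,.065,0,.035),box(-.013,.013,-.023,.023,.051,.125)]
E
cat > m1.py <<'E'
from h import *
C=lambda u,v:np.array([u,v])/2.38+[155,185]
obs=[((75,-150,70),C(610,83)),((75,235,70),C(249,57)),((-75,235,70),C(237,197)),((-85,146,150),C(317,209)),((-85,-154,150),C(619,232)),((75,130,55),C(346,68))]
P=np.array([o[0] for o in obs])/1000.; Q=np.array([o[1] for o in obs])
s=least_squares(lambda p:(pr("top",T2(p,P))-Q).ravel(),[.57,-.05,-.07],loss="soft_l1")
print("bed",np.round(s.x,4),np.round(s.fun.reshape(-1,2),1).tolist())
sl={}
for c in("top","side"): env.grab_frame(c)
ig={c:np.zeros((480,640),bool) for c in("top","side")}
for i,xy in enumerate([(.59,.34),(.47,.33),(.41,.32)]):
    M={c:masks("slat0",c,xy,.12) for c in("top","side")}; M={c:m for c,m in M.items() if m is not None}
    for c in M: ig[c]|=M[c]
    p,e=fit(SLAT,M,[*xy,-.05]); print("slat",list(M),np.round(p,4),round(e,3))
M={c:masks("rack",c,(.5,.33),.04) for c in("top","side")}
p,e=fit([box(-.12,.12,-.039,.039,0,.048)],M,[.505,.34,-.05],ig); print("rack",np.round(p,4),round(e,3))
M={c:masks("brush",c,(.5,-.32),.06) for c in("top","side")}
for c in M: ig[c]|=M[c]
p,e=fit([b+[0,0,.004] for b in BRUSH],M,[.5,-.32,.2]); print("brush",np.round(p,4),round(e,3))
p,e=fit([b+[0,0,.004] for b in BRUSH],{"side":M["side"]},p); print("brush side",np.round(p,4),round(e,3))
M={c:masks("mat",c,(.51,-.34),0) for c in("top","side")}
p,e=fit([box(-.1,.1,-.06,.06,0,.004)],M,[.51,-.338,-.05],ig); print("mat",np.round(p,4),round(e,3))
E
python3 m1.py
```

```text
bed [ 0.5586 -0.0719 -0.0628] [[0.8, 0.5], [-0.9, -0.1], [-1.1, 0.7], [-0.3, -0.3], [1.0, -0.3], [0.3, -0.5]]
slat ['top', 'side'] [0.5941 0.3493 0.0278] 0.296
slat ['top', 'side'] [0.4739 0.3398 0.0869] 0.291
slat ['top', 'side'] [ 0.4156  0.3335 -0.0019] 0.362
rack [0.5047 0.343  0.0833] 0.152Traceback (most recent call last):
  File "m1.py", line 17, in <module>
    for c in M: ig[c]|=M[c]
                ^^^^^^^^^^^
numpy._core._exceptions._UFuncOutputCastingError: Cannot cast ufunc 'bitwise_or' output from dtype('O') to dtype('bool') with casting rule 'same_kind'
```

```bash
python3 - <<'E'
from h import *
M={}
for c in("top","side"):
    env.grab_frame(c); d=env.silhouettes("brush",c)
    print([(round(x["conf"],2),np.round(np.array(x["at"])*[640,480])) for x in d]); M[c]=d[0]["region"]
B=[b+[0,0,.004] for b in BRUSH]
for k in (("top","side"),("top",),("side",)):
    p,e=fit(B,{c:M[c] for c in k},[.5,-.32,.2]); print("brush",k,np.round(p,4),round(e,3))
ms={c:env.silhouettes("mat",c)[0]["region"] for c in M}
p,e=fit([box(-.1,.1,-.06,.06,0,.004)],ms,[.51,-.338,-.05],M); print("mat",np.round(p,4),round(e,3))
bed=[.5586,-.0719,-.0628]
for c in M:
    for d in env.silhouettes("scrap0",c):
        if d["conf"]>.3:
            P=w(c,np.argwhere(d["region"]).mean(0)[::-1],.075)[:2]-bed[:2]; print("scrap bed",c,np.round(Ro.from_euler("z",-bed[2]).as_matrix()[:2,:2]@P,3))
E
```

```text
[(0.8, array([459., 273.]))]
[(0.7, array([348., 145.]))]
brush ('top', 'side') [ 0.5058 -0.3461  0.2803] 0.31
brush ('top',) [ 0.5054 -0.3463  0.2879] 0.055
brush ('side',) [ 0.5093 -0.347   0.1669] 0.228
mat [ 0.5143 -0.3384  0.0726] 0.238
scrap bed top [ 0.041 -0.021]
scrap bed top [-0.036 -0.018]
scrap bed top [0.014 0.432]
scrap bed side [ 0.041 -0.014]
scrap bed side [-0.035 -0.015]
```

```bash
cat > go.py <<'E'
# go.py x y z heading_of_tool_x(rad) [b]: remaining shift in tool axes (scaled units); b: x y z in bed frame, heading relative to bed
import sys
from h import *
x,y,z,hd=map(float,sys.argv[1:5])
if len(sys.argv)>5:
    b=[.5586,-.0719,-.0628]; x,y,z=T2(b,[x,y,z])[0]; hd+=b[2]
s=env.sense(); R=Ro.from_rotvec(s["eef_rot"]).as_matrix(); h=np.arctan2(R[1,0],R[0,0])
d=np.array([x,y,z])-s["eef_pos"]; sp=-((hd-h+np.pi)%(2*np.pi)-np.pi)
Rn=R@Ro.from_euler("z",sp).as_matrix()
print("target",np.round([x,y,z],3),"spin/.5 %.3f"%(sp/.5),"shift now",np.round(R.T@d/.25,3),"shift after spin",np.round(Rn.T@d/.25,3),"q6 %.2f"%s["joint_positions"][5],"z tilt",np.round(R[:,2],3),"t",s["time_s"])
E
python3 -m crank '[[1,0,0,0,0.3],[1,0,0,0,0.3],[1,0,0,0,0.3],[1,0,0,0,0.3],[1,0,0,0,0.3],[1,0,0,0,0.3],[1,0,0,0,0.3],[1,0,0,0,0.3]]' 60
python3 -m crank '[[1,0,0,0,0.3],[1,0,0,0,0.3],[1,0,0,0,0.084],[1,0,0,0,0]]'
python3 go.py .5058 -.3462 .2 -1.286
```

```text
time_s: 3.05
eef_pos: [0.1328, -0.5079, 0.2313]
eef_rot: [-2.793, 1.437, 0.0]
force: [0.2, -0.0, 0.3]
finger_gap: 0.0859
gripper_force: 0.0
time_s: 3.45
eef_pos: [0.1328, -0.5079, 0.2313]
eef_rot: [-2.514, 1.884, 0.0]
force: [0.4, -0.3, 0.7]
finger_gap: 0.0854
gripper_force: 0.0
target [ 0.506 -0.346  0.2  ] spin/.5 -0.001 shift now [-0.202 -1.614  0.125] shift after spin [-0.202 -1.614  0.125] q6 1.32 z tilt [-0.  0. -1.] t 3.45
```

```bash

python3 -m crank '[[1,-0.02,-0.16,0,0],[1,-0.02,-0.16,0,0],[1,-0.02,-0.16,0,0],[1,-0.02,-0.16,0,0],[1,-0.02,-0.16,0,0],[1,-0.02,-0.16,0,0],[1,-0.02,-0.16,0,0],[1,-0.02,-0.16,0,0]]'
python3 -m crank '[[1,-0.02,-0.16,0.05,0],[1,-0.022,-0.174,0.075,0],[1,0,0,0,0],[1,0,0,0,0]]'
python3 go.py .5058 -.3462 .085 -1.286
python3 - <<'E'
from h import *
im=env.grab_frame("side"); cv2.imwrite("pics/s2.png",cv2.resize(im[60:220,240:460,::-1],None,fx=3.5,fy=3.5,interpolation=cv2.INTER_CUBIC))
E
```

```text
time_s: 4.25
eef_pos: [0.4302, -0.3788, 0.2314]
eef_rot: [2.516, -1.882, 0.0]
force: [-0.1, -1.1, -0.3]
finger_gap: 0.0858
gripper_force: 0.0
time_s: 4.65
eef_pos: [0.5062, -0.3457, 0.1994]
eef_rot: [2.516, -1.881, -0.002]
force: [0.8, -0.6, 0.9]
finger_gap: 0.0853
gripper_force: 0.0
target [ 0.506 -0.346  0.085] spin/.5 0.005 shift now [0.002 0.002 0.458] shift after spin [0.002 0.002 0.458] q6 2.06 z tilt [-0.001  0.001 -1.   ] t 4.65
```

View pics/s2.png

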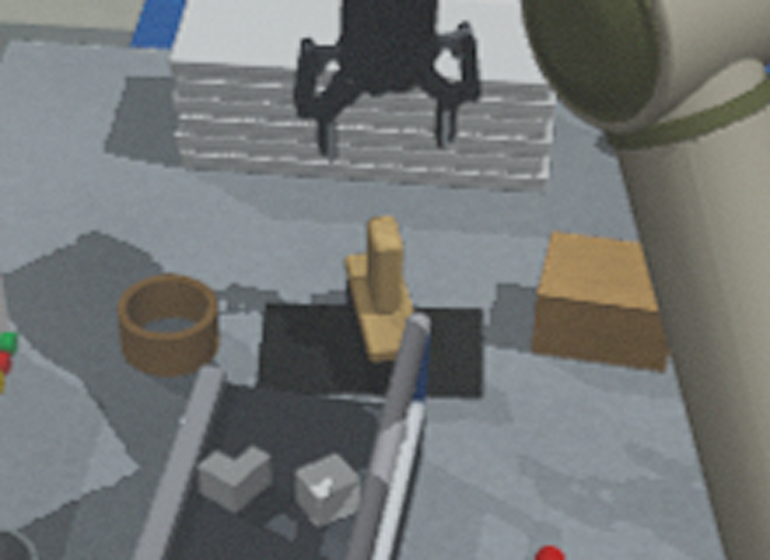

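The gripper is open above the brush grip (crop 385,225), with its fingers to either side. It is lined up, so I'll descend and grip.

```bash

python3 -m crank '[[1,0,0,0.1,0],[1,0,0,0.12,0],[1,0,0,0.12,0],[1,0,0,0.118,0],[1,0,0,0,0],[0,0,0,0,0],[0,0,0,0,0],[0,0,0,0,0]]' 60
python3 -m crank '[[0,0,0,0,0],[0,0,0,0,0],[0,0,0,0,0],[0,0,0,0,0],[0,0,0,0,0],[0,0,0,0,0]]'
python3 go.py 0 -.11 .25 0 b
```

```text
time_s: 5.5
eef_pos: [0.5063, -0.3469, 0.0874]
eef_rot: [2.513, -1.884, 0.005]
force: [0.2, 0.2, -0.1]
finger_gap: 0.044
gripper_force: 0.0
time_s: 6.1
eef_pos: [0.506, -0.3466, 0.0866]
eef_rot: [2.514, -1.883, 0.002]
force: [-2.1, -0.8, 6.2]
finger_gap: 0.0256
gripper_force: 59.8
target [ 0.552 -0.182  0.25 ] spin/.5 -2.447 shift now [-0.581 -0.361 -0.654] shift after spin [ 0.141 -0.669 -0.654] q6 2.07 z tilt [ 0.001 -0.001 -1.   ] t 6.1
```

```bash

python3 -m crank '[[0,0,0,-0.05,0],[0,0,0,-0.12,0],[0,0,0,-0.16,0],[0,0,0,-0.16,0],[0,0,0,-0.16,0],[0,0,0,0,-0.2],[0,0,0,0,-0.25],[0,0,0,0,-0.25]]'
python3 -m crank '[[0,0,0,0,-0.25],[0,0,0,0,-0.25],[0,0,0,0,-0.25],[0,0,0,0,-0.25],[0,0,0,0,-0.25],[0,0,0,0,-0.25],[0,0,0,0,-0.25],[0,0,0,0,0]]'
python3 go.py 0 -.11 .25 0 b
```

```text
time_s: 6.9
eef_pos: [0.5058, -0.3458, 0.2484]
eef_rot: [-2.807, 1.41, 0.001]
force: [-0.4, -0.0, -3.8]
finger_gap: 0.0253
gripper_force: 59.5
time_s: 7.7
eef_pos: [0.5058, -0.3459, 0.2482]
eef_rot: [-3.14, 0.094, 0.0]
force: [-0.1, 0.1, -2.8]
finger_gap: 0.0257
gripper_force: 59.5
target [ 0.552 -0.182  0.25 ] spin/.5 0.006 shift now [ 0.144 -0.666 -0.007] shift after spin [ 0.142 -0.667 -0.007] q6 0.84 z tilt [-0.     0.001 -1.   ] t 7.7
```

```bash

python3 -m crank '[[0,0.024,-0.10,0,0],[0,0.024,-0.11,0,0],[0,0.024,-0.12,0,0],[0,0.024,-0.12,0,0],[0,0.024,-0.12,0,0],[0,0.024,-0.097,0,0],[0,0,0,0,0],[0,0,0,0,0]]'
python3 go.py 0 -.11 .25 0 b
python3 - <<'E'
from h import *
M={}
for c in("top","side"):
    im=env.grab_frame(c); d=env.silhouettes("brush",c); 
    if d: M[c]=d[0]["region"]; print(c,d[0]["conf"],d[0]["at"])
    if c=="top": cv2.imwrite("pics/t3.png",cv2.resize(im[190:310,230:470,::-1],None,fx=3.2,fy=3.2,interpolation=cv2.INTER_CUBIC))
B=[b+[0,0,.167] for b in BRUSH]
for c in M: print(c,fit(B,{c:M[c]},[.552,-.182,-1.634]), fit(B,{c:M[c]},[.552,-.182,1.508]))
E
```

```text
time_s: 8.5
eef_pos: [0.552, -0.1817, 0.2482]
eef_rot: [3.14, -0.098, -0.0]
force: [0.4, 0.6, -3.5]
finger_gap: 0.0256
gripper_force: 60.2
target [ 0.552 -0.182  0.25 ] spin/.5 0.000 shift now [-0.001  0.    -0.007] shift after spin [-0.001  0.    -0.007] q6 1.11 z tilt [-0. -0. -1.] t 8.5
top 0.47 [0.4819, 0.4988]
side 0.65 [0.5108, 0.294]
top (array([ 0.53042758, -0.01472384, -1.14253359]), np.float64(0.8468630795126464)) (array([ 0.53248389, -0.01259257,  1.98390167]), np.float64(0.8471916976000178))
side (array([ 0.55410259, -0.17932444, -1.6038029 ]), np.float64(0.2186902896778724)) (array([ 0.55401263, -0.17890866,  1.52567519]), np.float64(0.2178646855781845))
```

View pics/t3.png

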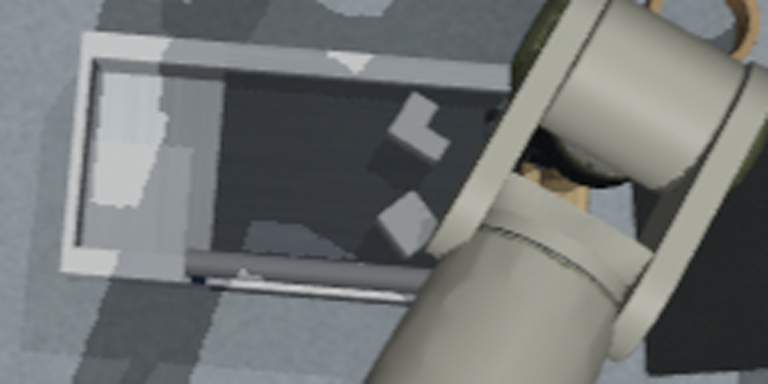

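```bash

python3 -m crank '[[0,0,0,0.1,0],[0,0,0,0.12,0],[0,0,0,0.1,0],[0,0,0,0.08,0],[0,0,0,0.03,0],[0,0,0,0,0]]'
python3 -m crank '[[0,0,0,0.012,0],[0,0,0,0,0],[0,0,0,0,0]]'
python3 go.py 0 .115 .1376 0 b
```

```text
time_s: 9.3
eef_pos: [0.5517, -0.1823, 0.14]
eef_rot: [-3.139, 0.098, 0.002]
force: [1.3, -0.5, -3.2]
finger_gap: 0.0254
gripper_force: 60.0
time_s: 9.6
eef_pos: [0.5523, -0.1821, 0.1383]
eef_rot: [3.14, -0.096, 0.002]
force: [-0.4, 0.4, -3.7]
finger_gap: 0.025
gripper_force: 60.1
target [0.566 0.043 0.138] spin/.5 0.003 shift now [-0.001 -0.901  0.002] shift after spin [-0.003 -0.901  0.002] q6 1.11 z tilt [ 0.001 -0.001 -1.   ] t 9.6
```

```bash

python3 -m crank '[[0,0,-0.05,0,0],[0,0,-0.07,0,0],[0,0,-0.07,0,0],[0,0,-0.07,0,0],[0,0,-0.07,0,0],[0,0,-0.07,0,0],[0,0,-0.07,0,0],[0,0,-0.07,0,0]]'
python3 -m crank '[[0,0,-0.07,0,0],[0,0,-0.07,0,0],[0,0,-0.07,0,0],[0,0,-0.07,0,0],[0,0,-0.07,0,0],[0,0,-0.07,0,0],[0,0,0,0,0],[0,0,0,0,0]]'
python3 go.py 0 .13 .1376 0 b
python3 - <<'E'
from h import *
im=env.grab_frame("side"); cv2.imwrite("pics/s4.png",cv2.resize(im[140:300,230:450,::-1],None,fx=3.5,fy=3.5,interpolation=cv2.INTER_CUBIC))
E
```

```text
time_s: 10.4
eef_pos: [0.5603, -0.0455, 0.1377]
eef_rot: [3.14, -0.095, 0.001]
force: [-0.1, -1.1, -2.3]
finger_gap: 0.0256
gripper_force: 60.3
time_s: 11.2
eef_pos: [0.5666, 0.0584, 0.1376]
eef_rot: [-3.14, 0.094, -0.0]
force: [-0.5, -0.4, -2.3]
finger_gap: 0.0251
gripper_force: 60.2
target [0.567 0.058 0.138] spin/.5 0.006 shift now [ 0.001  0.002 -0.   ] shift after spin [ 0.001  0.002 -0.   ] q6 1.53 z tilt [ 0.  0. -1.] t 11.2
```

View pics/s4.png

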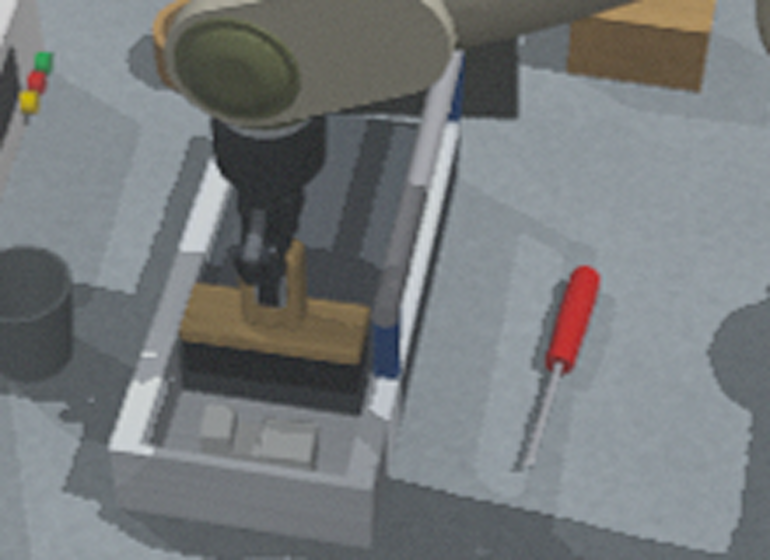

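Both offcuts, at crop (220,425) and (290,440), are in the trough. I'll lift, check that the lane is clear, and return the brush.

```bash

python3 -m crank '[[0,0,0.02,-0.04,0],[0,0,0,-0.12,0],[0,0,0,-0.14,0],[0,0,0,-0.14,0],[0,0,0,0,0]]'
python3 -m crank '[[0,0,0.1,0,0],[0,0,0.15,0,0],[0,0,0.18,0,0],[0,0,0.18,0,0],[0,0,0.18,0,0],[0,0,0.18,0,0],[0,0,0.18,0,0],[0,0,0.18,0,0]]'
python3 go.py .5058 -.3462 .2482 -1.286
python3 - <<'E'
from h import *
b=[.5586,-.0719,-.0628]
for c in("top","side"):
    env.grab_frame(c)
    for d in env.silhouettes("scrap0",c):
        P=w(c,np.argwhere(d["region"]).mean(0)[::-1],.035)[:2]-b[:2]; print(c,round(d["conf"],2),np.round(Ro.from_euler("z",-b[2]).as_matrix()[:2,:2]@P,3))
E
```

```text
time_s: 11.75
eef_pos: [0.568, 0.0516, 0.2533]
eef_rot: [3.139, -0.098, 0.015]
force: [0.4, 0.0, -3.1]
finger_gap: 0.0255
gripper_force: 60.4
time_s: 12.55
eef_pos: [0.545, -0.2816, 0.2469]
eef_rot: [-3.139, 0.098, 0.002]
force: [0.6, -0.1, -3.0]
finger_gap: 0.0255
gripper_force: 60.2
target [ 0.506 -0.346  0.248] spin/.5 2.447 shift now [-0.14   0.268 -0.005] shift after spin [ 0.204  0.223 -0.005] q6 0.97 z tilt [-0.001  0.001 -1.   ] t 12.55
top 0.53 [-0.019  0.191]
top 0.45 [0.025 0.186]
top 0.45 [0.126 0.421]
side 0.69 [0.025 0.191]
side 0.46 [-0.02   0.192]
```

```bash

python3 -m crank '[[0,-0.065,0.14,0,0.1],[0,-0.0,0,0,0.25],[0,0,0,0,0.25],[0,0,0,0,0.25],[0,0,0,0,0.25],[0,0,0,0,0.25],[0,0,0,0,0.25],[0,0,0,0,0.25]]'
python3 -m crank '[[0,0,0,0,0.25],[0,0,0,0,0.25],[0,0,0,0,0.1],[0,0,0,0,0]]'
python3 go.py .509 -.342 .0876 -1.286
```

```text
time_s: 13.55
eef_pos: [0.5278, -0.3119, 0.2474]
eef_rot: [-2.764, 1.492, 0.001]
force: [0.5, 0.1, -3.9]
finger_gap: 0.0253
gripper_force: 61.4
time_s: 13.95
eef_pos: [0.5278, -0.312, 0.2474]
eef_rot: [-2.515, 1.883, 0.001]
force: [-0.5, -0.4, -2.7]
finger_gap: 0.0254
gripper_force: 61.4
target [ 0.509 -0.342  0.088] spin/.5 0.002 shift now [0.094 0.106 0.639] shift after spin [0.094 0.106 0.639] q6 2.13 z tilt [-0.     0.001 -1.   ] t 13.95
```

```bash

python3 -m crank '[[0,0.094,0.106,0.1,0],[0,0,0,0.15,0],[0,0,0,0.15,0],[0,0,0,0.14,0],[0,0,0,0.06,0],[0,0,0,0.028,0],[0,0,0,0.008,0],[0,0,0,0,0]]'
python3 -m crank '[[0,0,0,0.004,0],[0,0,0,0,0]]'
python3 go.py .509 -.342 .0866 -1.286
```

```text
time_s: 14.75
eef_pos: [0.5093, -0.3433, 0.0894]
eef_rot: [2.515, -1.883, 0.002]
force: [-0.1, -0.6, -3.8]
finger_gap: 0.0255
gripper_force: 61.3
time_s: 14.95
eef_pos: [0.5091, -0.3433, 0.0883]
eef_rot: [2.514, -1.884, 0.002]
force: [-0.1, 0.6, -3.8]
finger_gap: 0.0252
gripper_force: 61.3
target [ 0.509 -0.342  0.087] spin/.5 0.000 shift now [-0.005 -0.001  0.007] shift after spin [-0.005 -0.001  0.007] q6 2.07 z tilt [ 0.001 -0.001 -1.   ] t 14.95
```

```bash

python3 -m crank '[[0,0,0,0.006,0],[0,0,0,0,0],[1,0,0,0,0],[1,0,0,0,0],[1,0,0,0,0],[1,0,0,0,0],[1,0,0,0,0],[1,0,0,0,0]]'
python3 -m crank '[[1,0,0,-0.08,0],[1,0,0,-0.15,0],[1,0,0,-0.18,0],[1,0,0,-0.18,0],[1,0,0,-0.1,0],[1,0,0,0,0]]'
python3 - <<'E'
from h import *
im=env.grab_frame("side"); cv2.imwrite("pics/s5.png",cv2.resize(im[100:300,230:450,::-1],None,fx=3,fy=3,interpolation=cv2.INTER_CUBIC))
d=env.silhouettes("brush","side"); print(fit([b+[0,0,.004] for b in BRUSH],{"side":d[0]["region"]},[.51,-.34,.28]))
E
python3 go.py .415 .3355 .26 0.083
```

```text
time_s: 15.75
eef_pos: [0.5089, -0.3432, 0.0861]
eef_rot: [2.514, -1.884, 0.0]
force: [-0.1, -0.4, -0.6]
finger_gap: 0.0853
gripper_force: 0.0
time_s: 16.35
eef_pos: [0.5097, -0.3439, 0.2628]
eef_rot: [2.513, -1.883, 0.012]
force: [0.2, 0.1, -0.8]
finger_gap: 0.0855
gripper_force: 0.0
(array([ 0.51240264, -0.34228644,  0.16198357]), np.float64(0.21109887153350615))
target [0.415 0.336 0.26 ] spin/.5 -2.738 shift now [-2.711 -0.402 -0.007] shift after spin [-0.149 -2.736 -0.007] q6 2.07 z tilt [-0.  0. -1.] t 16.45
```

View pics/s5.png

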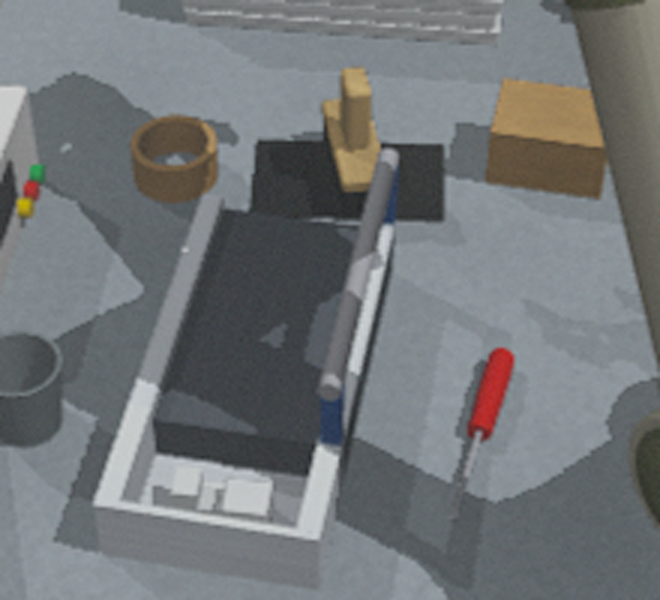

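Lane clear, brush standing on its mat and the offcuts in the trough. Moving to the first slat.

```bash

python3 -m crank '[[1,0,0,0,-0.25],[1,0,0,0,-0.25],[1,0,0,0,-0.25],[1,0,0,0,-0.25],[1,0,0,0,-0.25],[1,0,0,0,-0.25],[1,0,0,0,-0.25],[1,0,0,0,-0.25]]' 40
python3 -m crank '[[1,0,0,0,-0.25],[1,0,0,0,-0.25],[1,0,0,0,-0.238],[1,0,0,0,0],[1,-0.01,-0.17,0,0],[1,-0.01,-0.17,0,0],[1,-0.01,-0.17,0,0],[1,-0.01,-0.17,0,0]]'
python3 -m crank '[[1,-0.01,-0.17,0,0],[1,-0.01,-0.17,0,0],[1,-0.01,-0.17,0,0],[1,-0.01,-0.17,0,0],[1,-0.01,-0.17,0,0],[1,-0.01,-0.17,0,0],[1,-0.01,-0.17,0,0],[1,-0.01,-0.17,0,0]]'
python3 -m crank '[[1,-0.01,-0.17,0,0],[1,-0.01,-0.17,0,0],[1,0,-0.17,0,0],[1,0,0,0,0]]'
python3 go.py .4155 .3350 .2 0.083
```

```text
time_s: 17.25
eef_pos: [0.5085, -0.3429, 0.2565]
eef_rot: [-3.109, 0.44, 0.004]
force: [0.1, -0.7, -0.3]
finger_gap: 0.0854
gripper_force: 0.0
time_s: 18.05
eef_pos: [0.484, -0.1728, 0.2575]
eef_rot: [-3.138, -0.124, 0.002]
force: [1.4, 0.2, 0.1]
finger_gap: 0.0855
gripper_force: 0.0
time_s: 18.85
eef_pos: [0.4359, 0.1642, 0.2577]
eef_rot: [3.139, 0.124, -0.002]
force: [0.8, -0.1, -0.4]
finger_gap: 0.0852
gripper_force: 0.0
time_s: 19.25
eef_pos: [0.4198, 0.2927, 0.2573]
eef_rot: [-3.139, -0.132, 0.003]
force: [0.2, 0.1, 0.3]
finger_gap: 0.0858
gripper_force: 0.0
target [0.416 0.335 0.2  ] spin/.5 0.002 shift now [-0.003 -0.17   0.229] shift after spin [-0.003 -0.17   0.229] q6 1.87 z tilt [-0.002  0.    -1.   ] t 19.25
```

```bash

python3 -m crank '[[1,-0.003,-0.17,0,0],[1,0,0,0,0],[1,0,0,0.12,0],[1,0,0,0.13,0],[1,0,0,0.13,0],[1,0,0,0.12,0],[1,0,0,0.044,0],[1,0,0,0,0]]'
python3 -m crank '[[0,0,0,0,0],[0,0,0,0,0],[0,0,0,0,0],[0,0,0,0,0],[0,0,0,0,0],[0,0,0,0,0],[0,0,0,0,0]]'
python3 go.py .4155 .3350 .121 0.083
python3 - <<'E'
from h import *
im=env.grab_frame("side"); cv2.imwrite("pics/s6.png",cv2.resize(im[200:400,230:450,::-1],None,fx=3,fy=3,interpolation=cv2.INTER_CUBIC))
E
```

```text
time_s: 20.05
eef_pos: [0.4167, 0.3306, 0.1215]
eef_rot: [3.138, 0.127, -0.004]
force: [0.9, 0.1, 0.9]
finger_gap: 0.0859
gripper_force: 0.0
time_s: 20.75
eef_pos: [0.4177, 0.3319, 0.124]
eef_rot: [-3.138, -0.13, -0.004]
force: [-0.6, 0.1, 5.8]
finger_gap: 0.0496
gripper_force: 41.6
target [0.416 0.335 0.121] spin/.5 -0.000 shift now [-0.008 -0.013  0.012] shift after spin [-0.008 -0.013  0.012] q6 1.94 z tilt [ 0.003  0.001 -1.   ] t 20.75
```

View pics/s6.png

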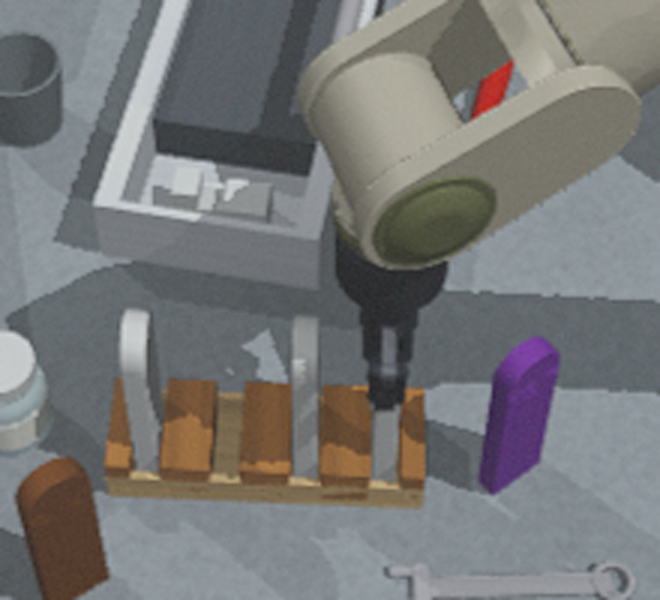

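```bash

python3 -m crank '[[0,0,0,-0.04,0],[0,0,0,-0.1,0],[0,0,0,-0.15,0],[0,0,0,-0.15,0],[0,0,0,-0.15,0],[0,0,0,-0.1,0],[0,0,0,0,0.292],[0,0,0,0,0]]'
python3 go.py -.034 -.1 .291 0 b
```

```text
time_s: 21.6
eef_pos: [0.4169, 0.3315, 0.296]
eef_rot: [-3.139, 0.102, -0.002]
force: [-0.7, -0.3, -2.7]
finger_gap: 0.0495
gripper_force: 42.1
target [ 0.518 -0.17   0.291] spin/.5 -0.004 shift now [0.535 1.974 0.02 ] shift after spin [0.531 1.975 0.02 ] q6 2.09 z tilt [ 0.001  0.    -1.   ] t 21.6
```

```bash

python3 -m crank '[[0,0.06,0.1,0,0],[0,0.06,0.14,0,0],[0,0.06,0.16,0,0],[0,0.06,0.16,0,0],[0,0.06,0.16,0,0],[0,0.06,0.16,0,0],[0,0.06,0.16,0,0],[0,0.06,0.16,0,0]]'
python3 -m crank '[[0,0.055,0.16,0,0],[0,0,0.16,0,0],[0,0,0.16,0,0],[0,0,0.16,0,0],[0,0,0.134,0,0],[0,0,0,0,0],[0,0,0,0,0]]'
python3 go.py -.034 -.1 .171 0 b
```

```text
time_s: 22.4
eef_pos: [0.5177, 0.0229, 0.2947]
eef_rot: [-3.14, 0.093, 0.002]
force: [0.4, 0.4, -0.3]
finger_gap: 0.0496
gripper_force: 42.2
time_s: 23.1
eef_pos: [0.519, -0.1695, 0.2945]
eef_rot: [-3.139, 0.097, 0.002]
force: [-0.2, 1.0, -2.5]
finger_gap: 0.0492
gripper_force: 42.3
target [ 0.518 -0.17   0.171] spin/.5 0.002 shift now [-0.002  0.001  0.494] shift after spin [-0.002  0.001  0.494] q6 1.10 z tilt [-0.001  0.001 -1.   ] t 23.1
```

```bash

python3 -m crank '[[0,0,0,0.08,0],[0,0,0,0.13,0],[0,0,0,0.13,0],[0,0,0,0.08,0],[0,0,0,0.04,0],[0,0,0,0.014,0],[0,0,0,0,0],[0,0,0,0,0]]'
python3 -m crank '[[0,0,0,0.008,0],[0,0,0,0,0]]'
python3 -m crank '[[0,0,0,0.008,0],[0,0,0,0,0]]'
python3 - <<'E'
from h import *
im=env.grab_frame("side"); cv2.imwrite("pics/s7.png",cv2.resize(im[100:300,230:450,::-1],None,fx=3,fy=3,interpolation=cv2.INTER_CUBIC))
E
```

```text
time_s: 23.9
eef_pos: [0.5198, -0.1694, 0.1777]
eef_rot: [3.139, -0.098, 0.003]
force: [0.0, -0.2, -1.6]
finger_gap: 0.0494
gripper_force: 42.3
time_s: 24.1
eef_pos: [0.5194, -0.1695, 0.1748]
eef_rot: [3.14, -0.099, 0.001]
force: [-0.4, -0.2, -1.9]
finger_gap: 0.0493
gripper_force: 42.3
time_s: 24.3
eef_pos: [0.5192, -0.1694, 0.1724]
eef_rot: [-3.14, 0.099, 0.0]
force: [0.6, -0.5, -2.0]
finger_gap: 0.0495
gripper_force: 42.3
```

View pics/s7.png

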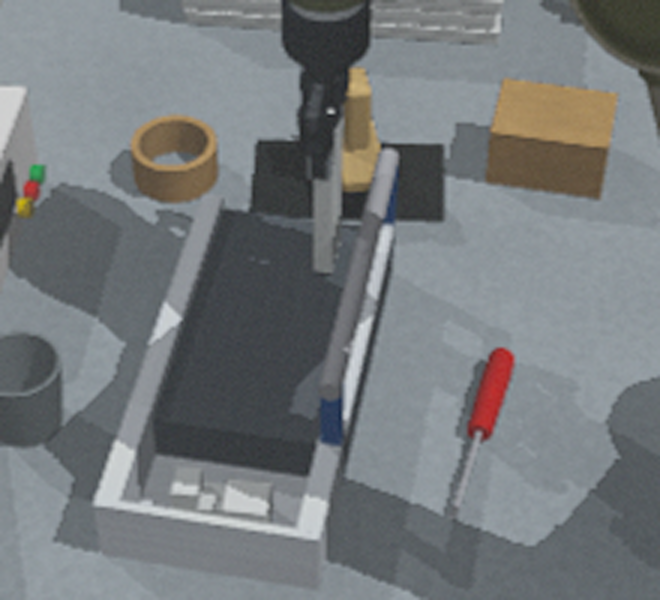

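The slat is upright with its foot (crop 323,268) just above the lane. I'll lower it to contact.

```bash

python3 -m crank '[[0,0,0,0.006,0],[0,0,0,0,0]]' | grep -E "pos|force"
python3 -m crank '[[0,0,0,0.006,0],[0,0,0,0,0]]'| grep -E "pos|force"
python3 go.py -.034 -.1 .169 0 b
```

```text
eef_pos: [0.5194, -0.1695, 0.1711]
force: [0.3, -0.1, -2.4]
gripper_force: 42.4
eef_pos: [0.5198, -0.1695, 0.171]
force: [-1.2, 1.4, 9.6]
gripper_force: 43.6
target [ 0.518 -0.17   0.169] spin/.5 -0.001 shift now [-0.005  0.001  0.008] shift after spin [-0.005  0.001  0.008] q6 1.10 z tilt [ 0.002 -0.001 -1.   ] t 24.75
```

```bash

python3 -m crank '[[0,0,0,0,0],[0,-0.024,0,0,0],[0,-0.024,0,0,0],[0,-0.024,0.001,0,0],[0,-0.024,0,0.002,0],[0,-0.024,0,0.003,0],[0,-0.024,0,0.004,0],[0,0,0,0,0]]' 20
python3 - <<'E'
from h import *
im=env.grab_frame("side"); cv2.imwrite("pics/s8.png",cv2.resize(im[100:260,270:400,::-1],None,fx=3.5,fy=3.5,interpolation=cv2.INTER_CUBIC))
E
```

```text
time_s: 25.55
eef_pos: [0.4838, -0.1674, 0.1685]
eef_rot: [3.139, -0.1, 0.005]
force: [0.5, 2.4, 7.4]
finger_gap: 0.0495
gripper_force: 43.8
```

View pics/s8.png

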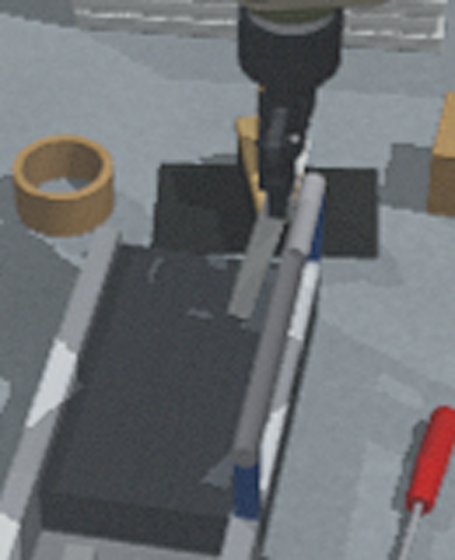

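The slat pivots in the pads and its foot stays put. Continuing until it meets the rail.

```bash

python3 -m crank '[[0,-0.023,0,0.005,0],[0,-0.02,0,0.005,0],[0,0,0,0,0]]'|grep -E "pos|force"
python3 -m crank '[[0,-0.01,0,0.003,0],[0,0,0,0,0]]'|grep -E "pos|force"
python3 go.py -.034 -.1 .169 0 b
```

```text
eef_pos: [0.4739, -0.1669, 0.1662]
force: [6.3, 1.1, 5.0]
gripper_force: 43.8
eef_pos: [0.4723, -0.1668, 0.1658]
force: [8.6, 2.8, 7.5]
gripper_force: 44.3
target [ 0.518 -0.17   0.169] spin/.5 -0.002 shift now [ 0.185 -0.001 -0.011] shift after spin [ 0.185 -0.001 -0.011] q6 1.06 z tilt [ 0.007 -0.002 -1.   ] t 26.1
```

```bash

python3 -m crank '[[0.85,0,0,0,0],[0.85,0,0,0,0],[0.85,0,0,0,0],[0.85,0,0,0,0],[0.85,0,0,-0.04,0],[0.85,0,0,-0.08,0],[0.85,0,0,-0.12,0],[1,0,0,-0.16,0]]'|grep -E "pos|force|gap"
python3 -m crank '[[1,0,0,-0.12,0],[1,0,0,0,0]]'|grep -E "pos|force"
python3 - <<'E'
from h import *
im=env.grab_frame("side"); cv2.imwrite("pics/s9.png",cv2.resize(im[100:260,270:400,::-1],None,fx=3.5,fy=3.5,interpolation=cv2.INTER_CUBIC))
E
python3 go.py .4745 .340 .26 0.083
```

```text
eef_pos: [0.4695, -0.1663, 0.2649]
force: [-0.1, -0.2, 1.2]
finger_gap: 0.084
gripper_force: 0.0
eef_pos: [0.4711, -0.1672, 0.2987]
force: [-0.7, 0.2, 0.2]
gripper_force: 0.0
target [0.474 0.34  0.26 ] spin/.5 -0.292 shift now [-0.113 -2.025  0.14 ] shift after spin [ 0.183 -2.019  0.14 ] q6 1.06 z tilt [ 0.003 -0.002 -1.   ] t 27.15
```

View pics/s9.png

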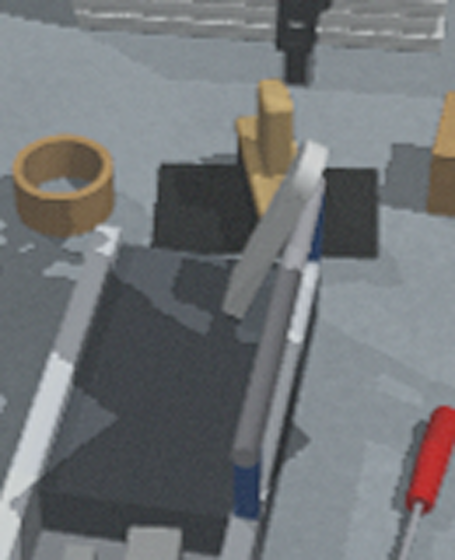

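The first slat leans cleanly on the rail, crop (235,305) to (312,155). Now the second.

```bash

python3 -m crank '[[1,0,0,0,-0.292],[1,0,0,0,0],[1,0.015,-0.17,0,0],[1,0.015,-0.17,0,0],[1,0.015,-0.17,0,0],[1,0.015,-0.17,0,0],[1,0.015,-0.17,0,0],[1,0.015,-0.17,0,0]]' 40|grep -E "pos"
python3 -m crank '[[1,0.015,-0.17,0,0],[1,0.015,-0.17,0,0],[1,0.015,-0.17,0,0],[1,0.015,-0.17,0,0],[1,0.015,-0.17,0,0],[1,0.015,-0.149,0,0],[1,0,0,0,0],[1,0,0,0,0]]'|grep -E "pos"
python3 go.py .4745 .340 .121 0.083
```

```text
eef_pos: [0.4709, 0.0911, 0.2935]
eef_pos: [0.4729, 0.3403, 0.293]
target [0.474 0.34  0.121] spin/.5 -0.003 shift now [0.007 0.001 0.688] shift after spin [0.007 0.001 0.688] q6 1.91 z tilt [-0.002 -0.001 -1.   ] t 28.75
```

```bash

python3 -m crank '[[1,0.006,0,0.12,0],[1,0,0,0.15,0],[1,0,0,0.15,0],[1,0,0,0.14,0],[1,0,0,0.1,0],[1,0,0,0.028,0],[1,0,0,0,0],[0,0,0,0,0]]' 40|grep -E "pos|force"
python3 -m crank '[[0,0,0,0,0],[0,0,0,0,0],[0,0,0,0,0],[0,0,0,0,0],[0,0,0,0,0],[0,0,0,0,0],[0,0,0,0,0]]'|grep -E "pos|force|gap"
python3 -m crank '[[0,0,0,-0.04,0],[0,0,0,-0.1,0],[0,0,0,-0.15,0],[0,0,0,-0.15,0],[0,0,0,-0.15,0],[0,0,0,-0.1,0],[0,0,0,0,0.292],[0,0,0,0,0]]'|grep -E "pos|force|gap"
python3 go.py -.034 -.01 .291 0 b
```

```text
eef_pos: [0.4755, 0.3401, 0.1236]
force: [0.4, 0.1, 0.2]
gripper_force: 0.0
eef_pos: [0.4754, 0.3402, 0.1235]
force: [-0.1, -2.1, 5.9]
finger_gap: 0.0497
gripper_force: 41.3
eef_pos: [0.4746, 0.3404, 0.2955]
force: [-0.4, 0.1, -3.0]
finger_gap: 0.0497
gripper_force: 42.3
target [ 0.524 -0.08   0.291] spin/.5 -0.004 shift now [0.306 1.664 0.017] shift after spin [0.303 1.665 0.017] q6 2.06 z tilt [ 0.001  0.001 -1.   ] t 31.05
```

```bash

python3 -m crank '[[0,0.03,0.12,0,0],[0,0.034,0.16,0,0],[0,0.034,0.17,0,0],[0,0.034,0.17,0,0],[0,0.034,0.17,0,0],[0,0.034,0.17,0,0],[0,0.034,0.17,0,0],[0,0.034,0.17,0,0]]'|grep -E "pos"
python3 -m crank '[[0,0.034,0.16,0,0],[0,0,0.15,0,0],[0,0,0.054,0,0],[0,0,0,0,0],[0,0,0,0,0]]'|grep -E "pos|gap"
python3 go.py -.034 -.01 .171 0 b
```

```text
eef_pos: [0.5207, 0.0101, 0.2943]
eef_pos: [0.5237, -0.0787, 0.2944]
finger_gap: 0.0494
target [ 0.524 -0.08   0.171] spin/.5 0.003 shift now [0.002 0.004 0.494] shift after spin [0.002 0.004 0.494] q6 1.26 z tilt [-0.     0.001 -1.   ] t 32.35
```

```bash

python3 -m crank '[[0,0,0.004,0.08,0],[0,0,0,0.13,0],[0,0,0,0.13,0],[0,0,0,0.08,0],[0,0,0,0.05,0],[0,0,0,0.018,0],[0,0,0,0,0],[0,0,0,0,0]]'|grep -E "pos|force"
python3 -m crank '[[0,0,0,0.006,0],[0,0,0,0,0]]' | grep -E "pos|force"
python3 -m crank '[[0,0,0,0.006,0],[0,0,0,0,0]]'| grep -E "pos|force"
python3 go.py -.034 -.01 .169 0 b
```

```text
eef_pos: [0.5243, -0.0805, 0.1736]
force: [0.2, 0.0, -2.6]
gripper_force: 42.5
eef_pos: [0.5239, -0.0807, 0.1715]
force: [-0.3, 0.3, -1.7]
gripper_force: 42.5
eef_pos: [0.5242, -0.0808, 0.1705]
force: [-1.0, -0.2, 4.5]
gripper_force: 43.1
target [ 0.524 -0.08   0.169] spin/.5 -0.001 shift now [-0.001 -0.004  0.006] shift after spin [-0.001 -0.004  0.006] q6 1.26 z tilt [ 0.002 -0.001 -1.   ] t 33.55
```

```bash

python3 -m crank '[[0,0,0,0.004,0],[0,-0.024,0,0,0],[0,-0.024,0,0,0],[0,-0.024,0.001,0,0],[0,-0.024,0,0.002,0],[0,-0.024,0,0.003,0],[0,-0.024,0,0.004,0],[0,0,0,0,0]]' 20|grep -E "pos|force"
python3 -m crank '[[0,-0.023,0,0.005,0],[0,-0.02,0,0.005,0],[0,0,0,0,0]]'|grep -E "pos|force"
python3 -m crank '[[0,-0.012,0,0.003,0],[0,0,0,0,0]]'|grep -E "pos|force"
```

```text
eef_pos: [0.4884, -0.0795, 0.1677]
force: [-0.0, -3.2, 7.1]
gripper_force: 42.6
eef_pos: [0.4786, -0.0788, 0.1653]
force: [5.9, -2.9, 4.5]
gripper_force: 42.6
eef_pos: [0.4763, -0.0787, 0.1648]
force: [6.9, -3.2, 6.3]
gripper_force: 42.9
```

Same contact signature as the first slat, so I'll release and fetch the third at (.594, .350).

```bash

python3 -m crank '[[0.85,0,0,0,0],[0.85,0,0,0,0],[0.85,0,0,0,0],[0.85,0,0,0,0],[0.85,0,0,-0.04,0],[0.85,0,0,-0.08,0],[0.85,0,0,-0.12,0],[1,0,0,-0.16,0]]'|grep -E "pos|force|gap"
python3 -m crank '[[1,0,0,-0.12,0],[1,0,0,0,-0.292],[1,0,0,0,0]]'|grep -E "pos|force"
python3 go.py .5943 .350 .121 0.083
python3 - <<'E'
from h import *
im=env.grab_frame("side"); cv2.imwrite("pics/s10.png",cv2.resize(im[100:360,240:400,::-1],None,fx=2.3,fy=2.3,interpolation=cv2.INTER_CUBIC))
E
```

```text
eef_pos: [0.4734, -0.0775, 0.2639]
force: [0.2, -1.5, 0.1]
finger_gap: 0.0842
gripper_force: 0.0
eef_pos: [0.4741, -0.0777, 0.2942]
force: [0.2, -0.9, -0.3]
gripper_force: 0.0
target [0.594 0.35  0.121] spin/.5 0.003 shift now [ 0.622 -1.665  0.692] shift after spin [ 0.62  -1.666  0.692] q6 1.08 z tilt [ 0.002 -0.001 -1.   ] t 35.95
```

View pics/s10.png

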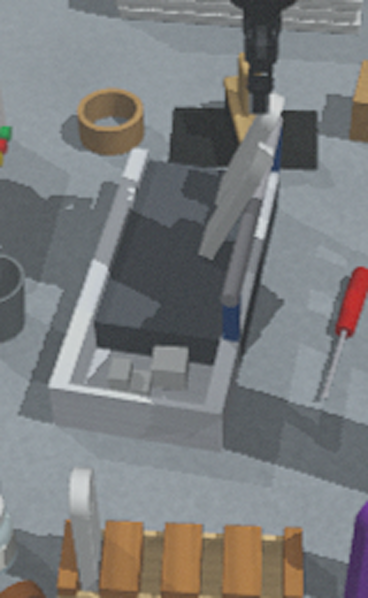

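Two slats now lean side by side against the rail. Now the third.

```bash

python3 -m crank '[[1,0.06,-0.12,0,0],[1,0.06,-0.16,0,0],[1,0.06,-0.16,0,0],[1,0.06,-0.16,0,0],[1,0.06,-0.16,0,0],[1,0.06,-0.16,0,0],[1,0.06,-0.16,0,0],[1,0.06,-0.16,0,0]]' 40|grep -E "pos"
python3 -m crank '[[1,0.06,-0.16,0,0],[1,0.06,-0.16,0,0],[1,0.02,-0.106,0,0],[1,0,0,0,0],[1,0,0,0,0]]'|grep -E "pos"
python3 go.py .5943 .350 .121 0.083
```

```text
eef_pos: [0.568, 0.2429, 0.2923]
eef_pos: [0.5939, 0.3502, 0.292]
target [0.594 0.35  0.121] spin/.5 -0.004 shift now [0.003 0.    0.684] shift after spin [0.003 0.    0.684] q6 1.85 z tilt [-0.002 -0.001 -1.   ] t 37.3
```

```bash

python3 -m crank '[[1,0.003,0,0.12,0],[1,0,0,0.15,0],[1,0,0,0.15,0],[1,0,0,0.14,0],[1,0,0,0.1,0],[1,0,0,0.024,0],[1,0,0,0,0],[0,0,0,0,0]]' 40|grep -E "pos|force"
python3 -m crank '[[0,0,0,0,0],[0,0,0,0,0],[0,0,0,0,0],[0,0,0,0,0],[0,0,0,0,0],[0,0,0,0,0],[0,0,0,0,0]]'|grep -E "pos|force|gap"
python3 -m crank '[[0,0,0,-0.04,0],[0,0,0,-0.1,0],[0,0,0,-0.15,0],[0,0,0,-0.15,0],[0,0,0,-0.15,0],[0,0,0,-0.1,0],[0,0,0,0,0.292],[0,0,0,0,0]]'|grep -E "pos|force|gap"
python3 go.py -.034 .08 .291 0 b
```

```text
eef_pos: [0.5956, 0.35, 0.1241]
force: [-0.2, -0.2, 0.4]
gripper_force: 0.0
eef_pos: [0.5956, 0.3501, 0.1238]
force: [0.8, -2.2, 6.3]
finger_gap: 0.0493
gripper_force: 41.7
eef_pos: [0.5948, 0.3504, 0.2953]
force: [-0.4, 0.5, -3.1]
finger_gap: 0.0495
gripper_force: 42.1
target [0.53  0.01  0.291] spin/.5 -0.004 shift now [-0.172  1.375  0.016] shift after spin [-0.174  1.375  0.016] q6 2.00 z tilt [ 0.001  0.001 -1.   ] t 39.6
```

```bash

python3 -m crank '[[0,-0.02,0.12,0,0],[0,-0.022,0.16,0,0],[0,-0.022,0.17,0,0],[0,-0.022,0.17,0,0],[0,-0.022,0.17,0,0],[0,-0.022,0.17,0,0],[0,-0.022,0.17,0,0],[0,-0.02,0.17,0,0]]'|grep -E "pos"
python3 -m crank '[[0,0,0.075,0,0],[0,0,0,0,0],[0,0,0,0,0]]'|grep -E "pos|gap"
python3 go.py -.034 .08 .171 0 b
```

```text
eef_pos: [0.5304, 0.0272, 0.2941]
eef_pos: [0.5301, 0.0102, 0.2942]
finger_gap: 0.0492
target [0.53  0.01  0.171] spin/.5 0.003 shift now [-0.001  0.001  0.493] shift after spin [-0.001  0.001  0.493] q6 1.43 z tilt [-0.001  0.001 -1.   ] t 40.7
```

```bash

python3 -m crank '[[0,0,0,0.08,0],[0,0,0,0.13,0],[0,0,0,0.13,0],[0,0,0,0.08,0],[0,0,0,0.05,0],[0,0,0,0.018,0],[0,0,0,0,0],[0,0,0,0,0]]'|grep -E "pos|force"
python3 -m crank '[[0,0,0,0.006,0],[0,0,0,0,0]]' | grep -E "pos|force"
python3 -m crank '[[0,0,0,0.006,0],[0,0,0,0,0]]'| grep -E "pos|force"
python3 go.py -.034 .08 .169 0 b
```

```text
eef_pos: [0.5308, 0.01, 0.1736]
force: [1.1, -0.6, -1.2]
gripper_force: 42.6
eef_pos: [0.5304, 0.0099, 0.1715]
force: [0.7, 0.0, -2.3]
gripper_force: 42.6
eef_pos: [0.5308, 0.0097, 0.1707]
force: [-0.2, -0.2, 5.2]
gripper_force: 43.3
target [0.53  0.01  0.169] spin/.5 -0.001 shift now [-0.004 -0.001  0.007] shift after spin [-0.004 -0.001  0.007] q6 1.43 z tilt [ 0.002 -0.    -1.   ] t 41.9
```

```bash

python3 -m crank '[[0,0,0,0.004,0],[0,-0.024,0,0,0],[0,-0.024,0,0,0],[0,-0.024,0.001,0,0],[0,-0.024,0,0.002,0],[0,-0.024,0,0.003,0],[0,-0.024,0,0.004,0],[0,0,0,0,0]]' 20|grep -E "pos|force"
python3 -m crank '[[0,-0.023,0,0.005,0],[0,-0.02,0,0.005,0],[0,0,0,0,0]]'|grep -E "pos|force"
python3 -m crank '[[0,-0.012,0,0.003,0],[0,0,0,0,0]]'|grep -E "pos|force"
```

```text
eef_pos: [0.4951, 0.0111, 0.1678]
force: [1.0, -3.1, 6.9]
gripper_force: 42.9
eef_pos: [0.485, 0.0119, 0.1653]
force: [5.2, -1.6, 3.2]
gripper_force: 42.8
eef_pos: [0.483, 0.012, 0.1649]
force: [7.9, -2.9, 4.2]
gripper_force: 43.1
```

Now I'll release, rise, and move aside over the empty area for a final look.

```bash

python3 -m crank '[[0.85,0,0,0,0],[0.85,0,0,0,0],[0.85,0,0,0,0],[0.85,0,0,0,0],[0.85,0,0,-0.04,0],[0.85,0,0,-0.08,0],[0.85,0,0,-0.12,0],[1,0,0,-0.16,0]]'|grep -E "pos|force|gap"
python3 -m crank '[[1,0,0,-0.12,0],[1,0,-0.15,0,0],[1,0,-0.18,0,0],[1,0,-0.18,0,0],[1,0,-0.18,0,0],[1,0,-0.18,0,0],[1,0,-0.18,0,0],[1,0,0,0,0]]'|grep -E "pos|force"
python3 - <<'E'
from h import *
b=[.5586,-.0719,-.0628]
t=env.grab_frame("top"); s=env.grab_frame("side")
cv2.imwrite("pics/f.png",np.hstack([cv2.resize(t[160:340,140:500,::-1],(800,400)),])) 
cv2.imwrite("pics/g.png",cv2.resize(s[100:400,220:460,::-1],None,fx=2,fy=2,interpolation=cv2.INTER_CUBIC))
for c in("top","side"):
    for d in env.silhouettes("scrap0",c):
        P=w(c,np.argwhere(d["region"]).mean(0)[::-1],.035)[:2]-b[:2]; print(c,round(d["conf"],2),np.round(Ro.from_euler("z",-b[2]).as_matrix()[:2,:2]@P,3))
    d=env.silhouettes("brush",c)[0]; print(fit([q+[0,0,.004] for q in BRUSH],{c:d["region"]},[.51,-.342,.28]))
E
```

```text
eef_pos: [0.4799, 0.0129, 0.2639]
force: [1.0, 0.1, 1.0]
finger_gap: 0.0842
gripper_force: 0.0
eef_pos: [0.4963, 0.2789, 0.2931]
force: [0.5, -0.6, -0.2]
gripper_force: 0.0
top 0.54 [0.023 0.186]
top 0.54 [-0.016  0.16 ]
(array([ 0.50952322, -0.34305946,  0.28092323]), np.float64(0.06205670619646397))
side 0.65 [-0.01  0.18]
side 0.53 [0.025 0.192]
(array([ 0.51 , -0.342,  0.28 ]), np.float64(1.0))
```

View pics/f.png

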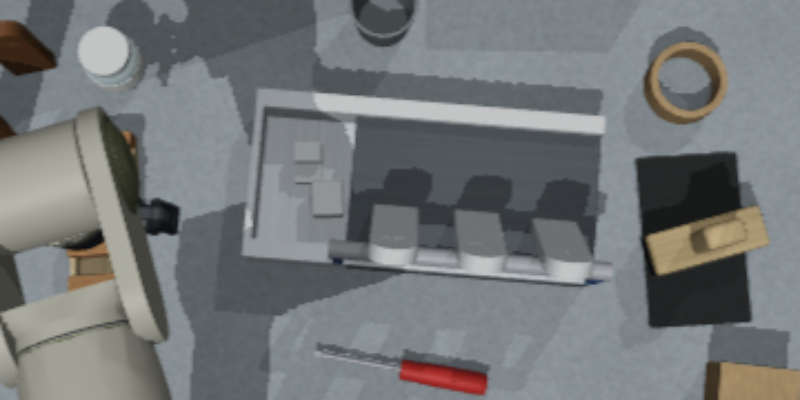

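View pics/g.png

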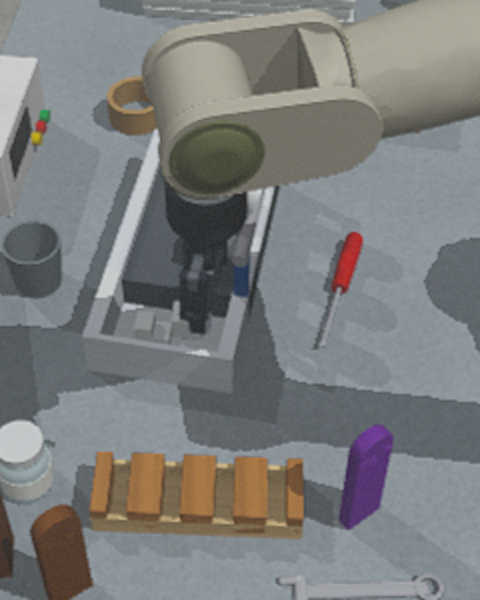

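The final views show three slats leaning evenly on the rail at top-crop (395,235), (480,240) and (562,248). The offcuts are in the trough, the brush is on its mat and the rack is empty.

```bash
python3 -c "
from rig import env
print(env.sign_off())"
```

```text
the job is handed in; nothing more can be done
None
```

I handed the job in: both offcuts are swept into the trough, the brush is standing back on its mat, and all three slats from the rack lean side by side against the rail; the verdict wasn't shown to me.

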